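# Turn a supply unit against the corner post and slide it home in the test bay

## Task

Pick the plug adapter out of the test bay and set it down gently, standing upright, in the steel tray. Then turn the square supply unit a quarter turn anticlockwise (seen from above) by pushing it against the bay's corner post, so that its socket side faces the fence, and slide it along the fence, under the lamp, until it sits fully home in the bay's inner corner, flush with both fence and end stop. Keep the unit flat on the bench all the way, do not bump the lamp, and leave the other things on the bench where they are.

Things in the scene. Friction and masses are not known exactly. Their poses are not given: they have to be found in the camera images.
- bay: Test bay, fixed: an L of aluminium bar 30 mm high, 12 mm thick, no floor. Origin at bench level at its mouth. x runs along the fence into the bay (roughly to the robot's left), -y from the fence to the open side. Fence's inner face: plane y = 0, x = 16 to 215 mm. End stop's inner face: plane x = 215, y = 12 to -95 mm. A black strip on the fence at x = 165 marks where the socket belongs.
- post: Corner post, fixed: upright round steel pin 16 mm in diameter, 55 mm high, at the mouth end of the fence; its centre lies at x = 8, y = 8 mm in the bay's frame, so it touches the plane of the fence's inner face. Origin at its foot.
- seat (a point): Point on the bench where the middle of the unit's underside must end: x = 165, y = -50 mm in the bay's frame.
- lamp: Bar lamp, fixed: foot 84 mm across, 14 mm high, on the bay's open side; 16 mm upright; level white bar over the bay. Origin under the foot's centre; axes parallel to the bay's. Bar: x -28 to 28, y -25 to 165 mm, underside 159 mm, top 183 mm above the bench. It hangs over where the unit's rear face ends, so the hand must lean back out of the bay to reach beneath.
- unit: Square supply unit: loose white plastic box 100 x 100 x 45 mm high, about 0.45 kg, too wide to grip. Origin at the centre of its underside; x points out of the side with the black socket (black lip on that top edge). It starts before the bay's mouth, socket side roughly along the bay's x; at the end its x must point along the bay's +y, at the fence.
- socket (a point): Centre of the unit's socket side, 50 mm from the unit's middle, 22 mm up.
- adapter: Plug adapter, a loose black plastic block 50 mm (x) by 34 mm (y) by 45 mm high, about 0.12 kg, standing in the bay, near or under the lamp's bar; its x axis lies roughly along the bay's x. Origin at the centre of its underside. It is gripped across its 34 mm.
- tray: Open steel parts tray, fixed, 120 (x) by 110 (y) mm outside, walls 4 mm thick, 25 mm high, floor 4 mm thick, on the bench beyond the bay's end stop. Origin at the centre of its underside.
- spool: Bystander: solder spool 54 mm across, 36 mm high, on the bay's open side. Origin at the centre of its underside.
- jar: Bystander: glass jar 60 mm across, 75 mm high, on the open side beyond the lamp. Origin at the centre of its underside.
- outlet: Bystander: white wall socket 62 x 62 x 34 mm, beside the tray. Origin at the centre of its underside.
- driver: Bystander: screwdriver 170 mm long, lying flat along its own x. Origin near its middle at bench level.
There are look-alikes about, which are no part of the job. What is shaped like the unit but purple is not meant.

How it is judged (in metres and radians):
On the way, in this order (a step that is already met when the one before it is completed fails the run):
1. the adapter stands in the tray, let go (x of adapter in the frame of tray between -0.05 and 0.05 m and y of adapter in the frame of tray between -0.045 and 0.045 m and z of adapter in the frame of tray below 0.012 m and angle between adapter's own z axis and vertical below 0.15 rad and contact force between adapter and the fingers below 0.1 N and linear speed of adapter below 0.02 m/s), for 0.2 s.
2. the unit bears against the corner post while it is part-turned (25 to 75 degrees) (contact force between unit and post above 0.2 N and angle between the x axis of unit and the x axis of bay, either way round between 0.44 and 1.31 rad), for 0.04 s.
3. the unit has made its quarter turn: socket side towards the fence, within 10 degrees (angle between the x axis of unit and the y axis of bay, either way round below 0.17 rad and x of bay in the frame of unit above 0 m), for 0.1 s.
At the end, for the whole second after the job is handed in: The unit rests flat on the bench with its middle within 6 mm of the seat point (flush in the corner of fence and end stop), socket side within 6 mm of the fence and square to it within 3 degrees, at rest; the adapter stands upright (within 9 degrees) on the tray's floor, let go and at rest (all of step 1 and horizontal distance between unit and seat below 0.006 m and angle between the x axis of unit and the y axis of bay, either way round below 0.05 rad and y of socket in the frame of bay above -0.006 m and height (world z) of unit below 0.004 m and angle between unit's own z axis and vertical below 0.05 rad and linear speed of unit below 0.01 m/s); the robot touches nothing.
It fails at once if the unit is lifted or tipped off the bench (height (world z) of unit above 0.012 m or angle between unit's own z axis and vertical above 0.15 rad).
It fails at once if the lamp is bumped (more than 3 N) (contact force between lamp and anything else above 3 N).
It fails at once if the adapter is dropped or thrown (linear speed of adapter above 0.6 m/s and contact force between adapter and the fingers below 0.1 N).
It fails at once if a bystander is moved more than 25 mm (distance of any of spool, jar, outlet, driver from where it was at the start of the episode above 0.025 m).
It also fails if it takes over 72 s, if anything falls off the work surface, if the arm or the gripper's body presses on something with over 40 N, if the wrist force passes 120 N, or if a joint passes its speed limit or range.

## Robot

A 6-joint arm with a two-finger parallel gripper is mounted at the origin on the work surface. World frame = base frame: x ahead of the robot, y to its left, z up, the work surface at z = 0. Lengths are in m, angles in degrees, forces in N, time in s.
With the tool pointing down it reaches from about 0.35 to 0.875 m from the base axis. Payload 4.2 kg.
Tool frame: the origin (TCP) lies at the centre of the arm's flange, where the gripper is bolted on; the fingertips stand 182 mm ahead of it and the grasp point (between the pads) lies 164 mm ahead of it (r.nose_length is the distance from the TCP to the fingertips, in m); z points along the fingers, y is the line along which they close (so a half turn about z gives the same grasp; the last joint's range is limited). The gripper opens to 87 mm and grips with 3 to 60 N. Pads are 19 mm wide; open, the fingers measure 117 mm over their backs; the gripper's body (75 mm by 190 mm) begins 51 mm behind the grasp point.
Start: joints at [-52.678, 22.042, 0.453, 0, -68.411, -14.817], TCP at [0.239, -0.577, 0.405] pointing down, gripper open.
Joint ranges: [-179.83, 179.83], [-69.29, 118.12], [-61.27, 80.66], [-181.25, 117.63], [-171.15, -9.14], [-177.46, 177.46]. Speed limits (degrees/s): [159.86, 159.86, 180, 180, 180, 180].

## Interface

Orientations are given as a 3x3 rotation matrix whose columns are the frame's x, y, z axes.
In Python, from station import r, vision gives the robot as it stands. The module is installed in compiled form; this text tells all that it offers.
- The arm moves only by the shell command python3 -m creep 'ROWS'. ROWS is JSON, a list of rows, each a list of 7 numbers: the opening, from -1 (shut) to 1 (fully open), then the shift along the tool's x, y, z in mm, then the turn, a rotation vector about the tool's x, y, z in degrees. A call has 1 to 8 rows; each row is the pose to reach, as a shift and turn from the pose commanded when the call began, along the tool's axes at that moment; what a row does not reach only later rows make up. A row lasts 1/12 s, in which the tool goes at most 41.7 mm and 7.16 degrees, less where a joint would pass 70% of its speed; a pose out of reach is approached as far as the arm can. A call with a gripper value outside its range is refused whole. The fingers move at their own pace and stop on an object; the grip force is fixed at half the most. Time passes only in rows, so rows that repeat a pose let the fingers close. It gives the time, the measured TCP pose, the force, the opening and the grip force at its end, in the units of the state.
- r.sense(): the state, without advancing time (a new reading comes with each control period).
- vision.capture(name): name is "side" or "top" or "wrist"; returns (picture, depth): 384x512x3 uint8, red, green, blue; 384x512 float32, m along the optical axis (not along the pixel's ray), 0 where there is no reading.
- vision.camera_model(name): a dict with "vertical_fov" (degrees; the focal length in pixels is half the picture's height over the tangent of half this angle, whatever the lens; pixels are square), "cx", "cy" (the principal point, pixels), "extrinsics" (4x4, takes a point from camera to world coordinates); the wrist camera has in their place "mount" (4x4, takes a point from camera to tool coordinates, whose origin is the TCP and whose axes are the flange's). Camera axes: x right, y down, z forward; pixel columns grow to the right and rows downward; lengths in m; the calibration is good to about 2 mm. A picture is of the moment at which its call begins: read the wrist's pose just before it. camera_model takes no time and is no camera call.
- r.finish_job(): hands the job in; it is judged then, once.
Trained networks look in the newest picture that a camera, given by its name, has taken for a name from the list of things; names that differ only in an ending like _2 or _b are one class to them, and where a whole thing is asked for, a point or a joint stands for the part that bears it (a point fixed in the world has none). Each returns a list of dicts, best first, with "conf" (0 to 1); they miss things now and then, are a little off and sometimes report something else, mostly with a low value. They report only what shows in the picture. A call takes as long as a camera call. They do not tell look-alikes from the thing itself.
- vision.find_in(camera, thing): "uv" ([column, row] in pixels, amid what is visible of it).
- vision.cut_out(camera, thing): "region" (384x512 bool, what is visible of it) and "uv" ([column, row] in pixels, amid what is visible of it).
The state is a dict: "time_s": time; "joints": joint angles; "joint_velocities": joint speeds; "effort": joint torques, N m; "tcp_pos": TCP position; "ee_rot": TCP orientation; "wrist_force": force on the tool from outside, world axes, zero at the start; "moment": the same for the moment, N m; "gripper_width": opening from 0.0 (shut) to 1.0 (fully open); "gripper_force": force on a finger pad.
Only numpy, scipy, OpenCV 4.12 (cv2) and the standard library are available. Lean on these libraries where they do the work, as an engineer would, in place of code of your own. Each camera call takes 0.05 s, during which the arm holds its last target. There are 200 camera calls.

## Working session

There is one attempt and no reset: what is moved stays moved. The work goes in short steps, Python scripts to look and compute and a shell command to move; the robot and the scene stay as the last step left them, time stands still between calls to the robot, and variables do not carry over. Pictures are saved under pics/ and viewed, at most 10 in all, crops included, and the job is handed in when it is done.

```bash
mkdir -p pics; cat > h.py <<'E'
import numpy as np, cv2
from station import r, vision
def cam(n):
    m=vision.camera_model(n); f=192/np.tan(np.radians(m["vertical_fov"])/2); return m,f
def pose():
    s=r.sense(); T=np.eye(4); T[:3,:3]=np.array(s["ee_rot"]).reshape(3,3); T[:3,3]=s["tcp_pos"]; return T
def ext(n):
    m,f=cam(n)
    return np.array(m["extrinsics"]) if n!="wrist" else pose()@np.array(m["mount"])
def cloud(n,depth,E=None):
    m,f=cam(n); E=ext(n) if E is None else E
    v,u=np.mgrid[:384,:512]
    P=np.stack([(u-m["cx"])/f*depth,(v-m["cy"])/f*depth,depth],-1)
    return P@E[:3,:3].T+E[:3,3]
def proj(n,p,E=None):
    m,f=cam(n); E=ext(n) if E is None else E
    q=(np.asarray(p)-E[:3,3])@E[:3,:3]
    return np.stack([q[...,0]/q[...,2]*f+m["cx"],q[...,1]/q[...,2]*f+m["cy"]],-1)
def save(n,im): cv2.imwrite("pics/"+n+".png",cv2.cvtColor(im,cv2.COLOR_RGB2BGR))
E
python3 - <<'E'
from h import *
np.set_printoptions(precision=4,suppress=True)
for n in ["top","side"]:
    E=ext(n); im,d=vision.capture(n); save(n+"0",im); C=cloud(n,d)
    np.savez("pics/%s0.npz"%n,im=im,d=d,C=C)
    print(n,E[:3,3],E[:3,2],cam(n)[1])
    for t in ["bay","post","lamp","unit","adapter","tray","spool","jar","outlet","driver"]:
        for o in vision.cut_out(n,t)[:3]:
            if o["conf"]<.2: continue
            R=o["region"]&(d>0); P=C[R]
            z=np.percentile(P[:,2],95) if len(P) else 0
            T=P[P[:,2]>z-.006] if len(P) else P
            print(t,round(o["conf"],2),np.round(o["uv"]),R.sum(),"ztop",round(float(z),3),"top mean",T.mean(0) if len(T) else None)
E
```

```text
top [ 0.4508 -0.0912  1.212 ] [ 0.0925 -0.0071 -0.9957] 410.9711071029602
bay 0.85 [192. 206.] 562 ztop 0.036 top mean [0.5183 0.0204 0.0343]
post 0.58 [221. 168.] 1759 ztop 0.185 top mean [ 0.6008 -0.0123  0.1818]
lamp 0.96 [220. 168.] 1870 ztop 0.185 top mean [ 0.6011 -0.0122  0.1818]
lamp 0.32 [194. 206.] 551 ztop 0.037 top mean [0.5082 0.0063 0.0368]
unit 0.9 [328. 289.] 1343 ztop 0.048 top mean [ 0.3023 -0.3195  0.045 ]
unit 0.86 [386. 180.] 1292 ztop 0.048 top mean [ 0.604  -0.4797  0.0447]
unit 0.73 [335. 135.] 1250 ztop 0.048 top mean [ 0.7511 -0.3444  0.0447]
adapter 0.63 [232. 194.] 159 ztop 0.047 top mean [ 0.5662 -0.045   0.0444]
tray 0.78 [137. 168.] 1559 ztop 0.024 top mean [0.639  0.2324 0.0229]
spool 0.79 [274. 160.] 299 ztop 0.039 top mean [ 0.6709 -0.1666  0.0354]
jar 0.6 [197. 148.] 349 ztop 0.077 top mean [0.6983 0.0609 0.0739]
outlet 0.96 [164. 128.] 505 ztop 0.036 top mean [0.7613 0.1605 0.0331]
outlet 0.61 [198. 146.] 392 ztop 0.077 top mean [0.6988 0.0611 0.0738]
driver 0.87 [370. 259.] 316 ztop 0.027 top mean [ 0.3772 -0.4489  0.0244]
side [0.0226 0.7947 0.84
[... 272 characters left out ...]
250. 230.] 1217 ztop 0.036 top mean [0.5172 0.0188 0.0348]
unit 0.91 [250. 135.] 856 ztop 0.048 top mean [ 0.7492 -0.3403  0.046 ]
unit 0.83 [311. 134.] 822 ztop 0.048 top mean [ 0.6008 -0.4737  0.046 ]
unit 0.8 [379. 180.] 1212 ztop 0.048 top mean [ 0.2991 -0.3142  0.0455]
adapter 0.9 [246. 202.] 385 ztop 0.048 top mean [ 0.566  -0.0397  0.0457]
tray 0.57 [162. 256.] 2133 ztop 0.026 top mean [0.6377 0.2356 0.0242]
tray 0.53 [145. 222.] 661 ztop 0.037 top mean [0.7587 0.1653 0.0349]
jar 0.64 [186. 207.] 698 ztop 0.077 top mean [0.6969 0.0651 0.0757]
outlet 0.91 [144. 222.] 641 ztop 0.037 top mean [0.7589 0.1652 0.035 ]
driver 0.69 [370. 153.] 185 ztop 0.027 top mean [ 0.3779 -0.4425  0.024 ]
```

```bash
python3 - <<'E'
import cv2,numpy as np
a=cv2.imread("pics/top0.png")[80:340,90:450]; cv2.imwrite("pics/topc.png",cv2.resize(a,None,fx=2.2,fy=2.2,interpolation=cv2.INTER_CUBIC))
E
```

```text
(no output)
```

View pics/topc.png

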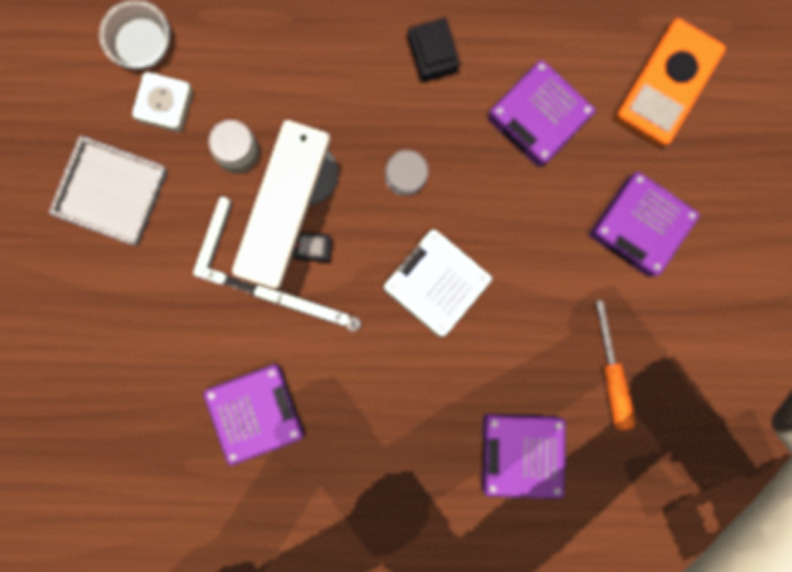

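View pics/side0.png

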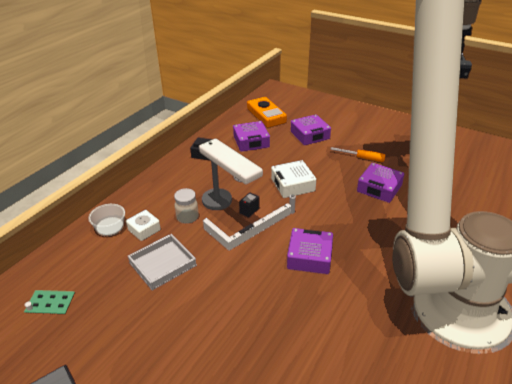

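The top view (crop/2.2 + offset) shows these candidates:
- **Unit:** the only white box is at top px (289,209). The purple look-alikes are at (336,131), (383,181), (328,287) and (205,268).
- **Adapter:** there is a black block in the bay beside the lamp bar at (232,192). A black look-alike lies outside the bay at (287,103).

I choose the white box and the block in the bay. The tray is at (139,167). Next I fit the frames.

```bash
cat > fit.py <<'E'
from h import *
from scipy.optimize import least_squares
np.set_printoptions(precision=4,suppress=True)
def rect(P):  # xy -> minAreaRect with robust trimming
    (c,s,a)=cv2.minAreaRect((P[:,:2]*1000).astype(np.float32)); return np.array(c)/1000,np.array(s),a
E
python3 - <<'E'
from fit import *
for n in ["top","side"]:
    z=np.load("pics/%s0.npz"%n); C=z["C"]; im=z["im"].astype(int); d=z["d"]; ok=d>0
    X,Y,Z=C[...,0],C[...,1],C[...,2]
    m=ok&(abs(X-.59)<.12)&(abs(Y+.22)<.11)&(abs(Z-.045)<.006)&(im.min(-1)>100)&(X<.64)
    print(n,"unit",m.sum(),rect(C[m]))
    m=ok&(Z>.024)&(Z<.040)&(X>.42)&(X<.64)&(Y>-.11)&(Y<.12)&(im.min(-1)>100)
    P=C[m]; print("bay",m.sum(), rect(P))
    # fence line: fit via ransac-ish
    q=P[:,:2]; f=q[q[:,0]<.48+ (q[:,1]+.1)*.34+.02]
    vx,vy,x0,y0=cv2.fitLine((f*1000).astype(np.float32),cv2.DIST_HUBER,0,.01,.01).ravel(); print("fence",len(f),vx,vy,x0,y0,f[:,1].min(),f[:,1].max())
    m=ok&(abs(X-.466)<.025)&(abs(Y+.094)<.025)&(Z>.047)&(Z<.062); print("post",m.sum(),C[m].mean(0),np.median(C[m],0))
    m=ok&(Z>.17)&(Z<.20)&(abs(X-.6)<.15)&(abs(Y+.01)<.12); print("lamp",rect(C[m]))
    m=ok&(abs(X-.566)<.04)&(abs(Y+.045)<.04)&(Z>.036)&(Z<.052); print("adapter",m.sum(),rect(C[m]))
    m=ok&(abs(X-.639)<.1)&(abs(Y-.234)<.1)&(Z>.015)&(Z<.032); print("tray",rect(C[m]))
m=vision.camera_model("wrist"); print(np.array(m["mount"]),m["vertical_fov"])
print(pose())
E
```

```text
top unit 1109 (array([ 0.5231, -0.2079]), array([ 99.611 , 100.3541]), 50.42498016357422)
bay 379 (array([ 0.5499, -0.0055]), array([209.9964, 106.3771]), 72.417236328125)
fence 281 0.32896212 0.9443431 502.8939 0.9910371 -0.090332832271415 0.10937867724802239
post 25 [ 0.4681 -0.0989  0.0543] [ 0.4671 -0.0988  0.0542]
lamp (array([ 0.6033, -0.0126]), array([ 56.4984, 189.4353]), 72.36784362792969)
adapter 197 (array([ 0.5681, -0.0431]), array([49.1577, 34.084 ]), 85.3696060180664)
tray (array([0.6732, 0.2189]), array([121.7521, 178.1837]), 70.5279541015625)
side unit 699 (array([ 0.5212, -0.2053]), array([101.3074, 105.3559]), 48.99872970581055)
bay 500 (array([0.5158, 0.0221]), array([242.0783,  99.8251]), 47.07236862182617)
fence 386 0.3277536 0.94476324 499.8569 3.8995502 -0.09340198995960602 0.1113046869535732
post 33 [ 0.4656 -0.0951  0.0545] [ 0.465  -0.0943  0.0543]
lamp (array([ 0.6025, -0.0107]), array([ 58.343 , 194.0934]), 71.82154846191406)
adapter 203 (array([ 0.5671, -0.0408]), array([51.8041, 36.0537]), 85.20655822753906)
tray (array([0.6667, 0.2221]), array([122.5829, 171.4427]), 70.7165756225586)
[[ 0.0002 -0.957  -0.29    0.0794]
 [ 1.      0.0003 -0.0002  0.0006]
 [ 0.0003 -0.29    0.957   0.02  ]
 [ 0.      0.      0.      1.    ]] 59.60144916902844
[[-0.9238 -0.3828  0.      0.2392]
 [-0.3828  0.9238 -0.     -0.5774]
 [-0.     -0.     -1.      0.4048]
 [ 0.      0.      0.      1.    ]]
```

```bash
cat > plan.py <<'E'
from h import *
from scipy.spatial.transform import Rotation as Ro
np.set_printoptions(precision=2,suppress=True)
def hand(yaw,lean,flip=False):
    """tool z leaning: points along horizontal dir yaw (deg) by lean deg from down; tool x backwards (or forward if flip)"""
    c,s=np.cos(np.radians(yaw)),np.sin(np.radians(yaw)); d=np.array([c,s,0]); l=np.radians(lean)
    z=np.sin(l)*d-np.cos(l)*np.array([0,0,1]); x=-(np.cos(l)*d+np.sin(l)*np.array([0,0,1]))
    if flip: x=-x
    return np.stack([x,np.cross(z,x),z],1)
def go(p,R,off=0.0):
    """p: world point for the spot 'off' m ahead of TCP"""
    T=pose(); t=np.asarray(p)-off*R[:,2]
    sh=T[:3,:3].T@(t-T[:3,3])*1000; rv=Ro.from_matrix(T[:3,:3].T@R).as_rotvec(degrees=True)
    print("shift",sh,"turn",rv,"| rows",max(np.linalg.norm(sh)/41.7,np.linalg.norm(rv)/7.16))
E
python3 - <<'E'
from plan import *
go([.548,-.101,.45],hand(71.5,0))
E
```

```text
shift [-467.58  321.89  -45.23] turn [ -0.     0.   -48.99] | rows 13.65631289490381
```

```bash
python3 -m creep '[[1,-234,161,-45,0,0,-25],[1,-234,161,-45,0,0,-25],[1,-234,161,-45,0,0,-25],[1,-234,161,-45,0,0,-25],[1,-234,161,-45,0,0,-25],[1,-234,161,-45,0,0,-25],[1,-234,161,-45,0,0,-25],[1,-234,161,-45,0,0,-25]]'
python3 - <<'E'
from plan import *
go([.548,-.101,.45],hand(71.5,0))
E
```

```text
time_s: 1.77
tcp_pos: [0.3964, -0.3351, 0.4516]
ee_rot: [[-0.671, -0.742, 0.004], [-0.742, 0.671, -0.001], [-0.002, -0.004, -1.0]]
wrist_force: [-0.5, 0.6, 0.5]
gripper_width: 0.999
gripper_force: 0.0
shift [-275.36   44.5     1.95] turn [ -0.24   0.06 -23.61] | rows 6.689229115143092
```

```bash
python3 -m creep '[[1,-275,44,0,0,0,-23.6],[1,-275,44,0,0,0,-23.6],[1,-275,44,0,0,0,-23.6],[1,-275,44,0,0,0,-23.6],[1,-275,44,0,0,0,-23.6],[1,-275,44,0,0,0,-23.6],[1,-275,44,0,0,0,-23.6],[1,-275,44,0,0,0,-23.6]]'
python3 - <<'E'
from fit import *
from plan import *
E=ext("wrist"); im,d=vision.capture("wrist"); save("w1",im); C=cloud("wrist",d,E); np.savez("pics/w1.npz",im=im,d=d,C=C)
for t in ["unit","adapter","post","bay","tray"]:
    for o in vision.cut_out("wrist",t)[:2]:
        R=o["region"]&(d>0); P=C[R]
        if len(P)<10: continue
        z=np.percentile(P[:,2],95); T=P[abs(P[:,2]-z)<.006]
        print(t,round(o["conf"],2),np.round(o["uv"]),"z",z,*[np.round(q,4) for q in rect(T)])
E
```

```text
time_s: 2.43
tcp_pos: [0.5496, -0.1029, 0.4492]
ee_rot: [[-0.319, -0.948, 0.001], [-0.948, 0.319, 0.0], [-0.001, -0.001, -1.0]]
wrist_force: [0.4, -0.6, 0.9]
gripper_width: 1.002
gripper_force: 0.0
unit 0.95 [242.  61.] z 0.04648521242775627 [ 0.52 -0.21] [99.98 99.88] 50.289
unit 0.87 [434. 200.] z 0.046205238050062235 [0.35 0.03] [100.2   99.95] 20.9887
adapter 0.86 [254. 206.] z 0.04635981468410461 [ 0.57 -0.04] [50.4 33.9] 85.2947
post 0.5 [317. 143.] z 0.058508882598762135 [ 0.47 -0.1 ] [14.65 14.78] 75.5079
bay 0.67 [312. 196.] z 0.05522906119677263 [ 0.47 -0.1 ] [15.   14.56] 34.0314
```

View pics/w1.png

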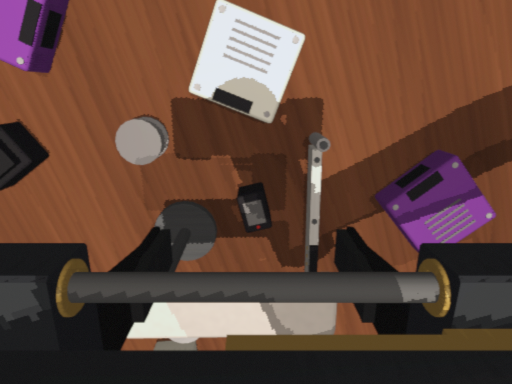

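The wrist view shows the white unit at (247,61) with its socket lip facing the bay. The adapter is at (254,206), the post at (319,143) and the lamp foot at (186,231), so both choices are confirmed.

```bash
python3 - <<'E'
from fit import *
from plan import *
np.set_printoptions(precision=4,suppress=True)
z=np.load("pics/w1.npz"); C=z["C"]; im=z["im"].astype(int); ok=z["d"]>0; X,Y,Z=[C[...,i] for i in range(3)]
m=ok&(abs(Z-.045)<.006)&(abs(X-.522)<.075)&(abs(Y+.207)<.075)&(im.min(-1)>60); print("unit",rect(C[m])[0],rect(C[m])[2],np.median(C[m][:,2]))
m=ok&(abs(X-.568)<.04)&(abs(Y+.043)<.04)&(Z>.036)&(Z<.052); a=rect(C[m]);print("adapter",a)
m=ok&(abs(X-.466)<.02)&(abs(Y+.098)<.02)&(Z>.048)&(Z<.065); p=rect(C[m]);print("post",p)
m=ok&(Z>.025)&(Z<.036)&(X>.455)&(X<.55)&(Y>-.08)&(Y<.06); print(m.sum()); f=C[m][:,:2]*1000
l=cv2.fitLine(f.astype(np.float32),cv2.DIST_HUBER,0,.01,.01).ravel(); print("fence",l, np.degrees(np.arctan2(l[1],l[0])))
n=np.array([-l[1],l[0]]);h=(f-l[2:])@n; print("width",np.percentile(h,[2,98]))
t=np.load("pics/top0.npz"); C=t["C"]; im=t["im"].astype(int); X,Y,Z=[C[...,i] for i in range(3)]
o=[]
u,v=np.meshgrid(range(512),range(384)); m=(Z>.015)&(Z<.032)&(u<167)&(v>135)&(v<200); print("tray",rect(C[m]))
m=(Z>.024)&(Z<.036)&(u<196)&(u>177)&(v>165)&(v<207); P=C[m][:,:2]*1000; l=cv2.fitLine(P.astype(np.float32),cv2.DIST_HUBER,0,.01,.01).ravel(); print("stop",len(P),l,np.degrees(np.arctan2(l[1],l[0])))
E
```

```text
unit [ 0.5248 -0.2053] 50.261837005615234 0.04503581340143248
adapter (array([ 0.5698, -0.0404]), array([50.4029, 33.9288]), 85.29467010498047)
post (array([ 0.4702, -0.0962]), array([14.665 , 15.1784]), 27.731536865234375)
1100
fence [  0.3096   0.9509 499.0305 -12.6342] 71.967575
width [-5.5885  6.1395]
tray (array([0.6659, 0.2215]), array([121.7521, 162.7972]), 70.5279541015625)
stop 194 [  0.9731  -0.2304 577.9796  87.6165] -13.322088
```

```bash
cat >> plan.py <<'E'
YAW=72.0; O=np.array([.4753,-.1063,0])
BX=np.array([np.cos(np.radians(YAW)),np.sin(np.radians(YAW)),0]); BY=np.array([-BX[1],BX[0],0])
def B(x,y,z): return O+(x*BX+y*BY)/1000+np.array([0,0,z/1000])
def tobay(p): d=np.asarray(p)-O; return np.stack([d@BX,d@BY,d[...,2]],-1)*1000
E
python3 - <<'E'
from plan import *
R=hand(79,28); go(np.array([.5698,-.0404,.034])-.12*R[:,2],R,.164)
E
```

```text
shift [ 60.89 -18.66 165.2 ] turn [ -1.96 -27.95  -7.83] | rows 4.2457763189678115
```

```bash
python3 -m creep '[[0.4,61,-19,165,-2,-28,-7.8],[0.4,61,-19,165,-2,-28,-7.8],[0.4,61,-19,165,-2,-28,-7.8],[0.4,61,-19,165,-2,-28,-7.8],[0.4,61,-19,165,-2,-28,-7.8],[0.4,61,-19,165,-2,-28,-7.8],[0.4,61,-19,165,-2,-28,-7.8]]'
python3 - <<'E'
from plan import *
R=hand(79,28)
E=ext("wrist"); im,d=vision.capture("wrist"); C=cloud("wrist",d,E)
for o in vision.cut_out("wrist","adapter")[:1]:
    P=C[o["region"]&(d>0)]; z=np.percentile(P[:,2],95); T=P[abs(P[:,2]-z)<.005]; print(o["conf"],o["uv"],z,cv2.minAreaRect((T[:,:2]*1000).astype(np.float32)))
save("w2",im)
go(np.array([.5698,-.0404,.034]),R,.164)
E
```

```text
time_s: 3.32
tcp_pos: [0.5454, -0.1715, 0.2856]
ee_rot: [[-0.169, -0.982, 0.089], [-0.868, 0.191, 0.459], [-0.468, 0.001, -0.884]]
wrist_force: [0.7, 0.1, -0.2]
gripper_width: 0.706
gripper_force: 0.0
0.78 [254.1, 177.1] 0.04600568961300723 ((569.4447021484375, -40.85758972167969), (50.691226959228516, 33.906036376953125), 85.22689819335938)
shift [  2.41   1.46 121.63] turn [-0.1  -0.07  0.22] | rows 2.9175964616505463
```

```bash
python3 -m creep '[[0.4,2,1,40,0,0,0],[0.4,2,1,70,0,0,0],[0.4,2,1,95,0,0,0],[0.4,2,1,112,0,0,0],[0.4,2,1,121,0,0,0],[0.4,2,1,121,0,0,0],[0.4,2,1,121,0,0,0]]'; python3 -m creep '[[-1,0,0,0,0,0,0],[-1,0,0,0,0,0,0],[-1,0,0,0,0,0,0],[-1,0,0,0,0,0,0],[-1,0,0,0,0,0,0],[-1,0,0,0,0,0,0]]'
```

```text
time_s: 4.0
tcp_pos: [0.5555, -0.1155, 0.1787]
ee_rot: [[-0.164, -0.982, 0.09], [-0.867, 0.187, 0.461], [-0.47, -0.002, -0.883]]
wrist_force: [0.1, 0.5, 0.5]
gripper_width: 0.7
gripper_force: 0.0
time_s: 4.5
tcp_pos: [0.5547, -0.1164, 0.1774]
ee_rot: [[-0.168, -0.982, 0.089], [-0.866, 0.19, 0.462], [-0.47, 0.001, -0.883]]
wrist_force: [-1.4, -0.3, 1.1]
gripper_width: 0.392
gripper_force: 29.7
```

```bash
python3 -m creep '[[-1,0,0,-20,0,0,0],[-1,0,0,-55,0,0,0],[-1,0,0,-90,0,0,0],[-1,0,0,-130,0,0,0],[-1,0,0,-170,0,0,0],[-1,0,0,-210,0,0,0],[-1,0,0,-245,0,0,0],[-1,0,0,-245,0,0,0]]'
python3 - <<'E'
from plan import *
R=pose()[:3,:3]
vision.capture("top"); z=np.load("pics/top0.npz")
o=vision.cut_out("top","tray")[0]; ys,xs=np.nonzero(o["region"]); (c,s,a)=cv2.minAreaRect(np.stack([xs,ys],1).astype(np.float32)); print(c,s,a,o["conf"])
m,f=cam("top");E=ext("top"); ray=E[:3,:3]@np.array([(c[0]-m["cx"])/f,(c[1]-m["cy"])/f,1]); p=E[:3,3]+ray*(.015-E[2,3])/ray[2]; print(p,r.sense()["gripper_width"])
go([p[0],p[1],.25],R,.164)
E
```

```text
time_s: 5.17
tcp_pos: [0.5332, -0.2325, 0.4008]
ee_rot: [[-0.164, -0.981, 0.101], [-0.87, 0.192, 0.455], [-0.466, -0.013, -0.885]]
wrist_force: [0.9, -0.3, -0.6]
gripper_width: 0.39
gripper_force: 29.7
(139.2080535888672, 165.89892578125) (44.3053092956543, 37.32695007324219) 19.09349250793457 0.69
[0.64 0.23 0.01] 0.3873602445795973
shift [-348.69  -17.64  184.89] turn [ 0.6   0.3  -0.27] | rows 9.474066040370854
```

```bash
python3 -m creep '[[-1,-174,-9,92,0,0,0],[-1,-174,-9,92,0,0,0],[-1,-174,-9,92,0,0,0],[-1,-174,-9,92,0,0,0],[-1,-174,-9,92,0,0,0],[-1,-174,-9,92,0,0,0]]'; python3 -m creep '[[-1,-174,-9,92,0,0,0],[-1,-174,-9,92,0,0,0],[-1,-174,-9,92,0,0,0],[-1,-174,-9,92,0,0,0],[-1,-174,-9,92,0,0,0],[-1,-174,-9,92,0,0,0],[-1,-174,-9,92,0,0,0]]'
python3 - <<'E'
from plan import *
R=hand(79,28)
print(r.sense()["gripper_width"])
go([.640,.234,.07],R,.164); go([.640,.234,.041],R,.164)
E
```

```text
time_s: 5.77
tcp_pos: [0.5794, -0.0319, 0.391]
ee_rot: [[-0.165, -0.983, 0.081], [-0.866, 0.183, 0.465], [-0.472, 0.006, -0.882]]
wrist_force: [0.7, 0.0, -1.3]
gripper_width: 0.39
gripper_force: 29.7
time_s: 6.35
tcp_pos: [0.6248, 0.1559, 0.3912]
ee_rot: [[-0.167, -0.983, 0.082], [-0.868, 0.186, 0.461], [-0.468, 0.006, -0.884]]
wrist_force: [-0.3, -1.6, -1.3]
gripper_width: 0.392
gripper_force: 29.7
0.39200681068544196
shift [ 80.23  -1.08 157.14] turn [ 0.44 -0.11  0.09] | rows 4.231219251462928
shift [ 93.79  -1.25 182.77] turn [ 0.44 -0.11  0.09] | rows 4.9265983200718315
```

```bash
python3 -m creep '[[-1,20,0,39,0,0,0],[-1,40,0,78,0,0,0],[-1,58,-1,114,0,0,0],[-1,75,-1,146,0,0,0],[-1,84,-1,164,0.4,0,0],[-1,88,-1,171,0.4,0,0],[-1,88,-1,171,0.4,0,0]]'
python3 - <<'E'
from plan import *
print(r.sense()["wrist_force"])
go([.640,.234,.038],hand(79,28),.164)
E
```

```text
time_s: 6.93
tcp_pos: [0.6258, 0.1549, 0.1989]
ee_rot: [[-0.172, -0.981, 0.09], [-0.867, 0.194, 0.458], [-0.467, 0.001, -0.884]]
wrist_force: [1.1, -0.6, -1.9]
gripper_width: 0.389
gripper_force: 29.7
[ 1.08 -0.62 -1.85]
shift [ 4.51  1.11 15.8 ] turn [-0.05 -0.16 -0.18] | rows 0.39488084093332076
```

```bash
python3 -m creep '[[-1,2,0,5,0,0,0],[-1,3,0,9,0,0,0],[-1,4,0,12,0,0,0],[-1,5,0,14,0,0,0],[-1,5,0,14,0,0,0]]'; python3 -m creep '[[-1,0.5,0,1,0,0,0],[-1,1,0,2,0,0,0],[-1,1,0,2,0,0,0]]'; python3 -c "
from plan import *
go([.640,.234,.036],hand(79,28),.164)"
```

```text
time_s: 7.35
tcp_pos: [0.6271, 0.1586, 0.1879]
ee_rot: [[-0.167, -0.981, 0.096], [-0.866, 0.193, 0.461], [-0.471, -0.006, -0.882]]
wrist_force: [0.1, 1.0, -1.6]
gripper_width: 0.386
gripper_force: 29.7
time_s: 7.6
tcp_pos: [0.6272, 0.1586, 0.1853]
ee_rot: [[-0.168, -0.981, 0.095], [-0.866, 0.193, 0.461], [-0.47, -0.005, -0.882]]
wrist_force: [-0.1, -0.8, -2.4]
gripper_width: 0.389
gripper_force: 29.7
shift [2.58 1.8  3.72] turn [-0.32  0.05  0.05] | rows 0.11679762888961774
```

```bash
python3 -m creep '[[-1,0.5,0,1,0,0,0],[-1,1,0,2,0,0,0],[-1,1,0,2,0,0,0]]';  python3 -m creep '[[-1,0.5,0,0.9,0,0,0],[-1,0.7,0,1.3,0,0,0],[-1,0.7,0,1.3,0,0,0],[-1,0.7,0,1.3,0,0,0]]'
```

```text
time_s: 7.85
tcp_pos: [0.6271, 0.1586, 0.1827]
ee_rot: [[-0.168, -0.981, 0.095], [-0.867, 0.193, 0.46], [-0.47, -0.005, -0.883]]
wrist_force: [-0.4, -0.3, -1.8]
gripper_width: 0.386
gripper_force: 29.7
time_s: 8.18
tcp_pos: [0.6272, 0.1586, 0.1816]
ee_rot: [[-0.168, -0.981, 0.095], [-0.866, 0.193, 0.461], [-0.47, -0.005, -0.883]]
wrist_force: [0.5, 1.1, -0.6]
gripper_width: 0.389
gripper_force: 29.7
```

```bash
python3 -m creep '[[-1,0.5,0,0.9,0,0,0],[-1,0.5,0,0.9,0,0,0],[-1,0.5,0,0.9,0,0,0]]';  python3 -m creep '[[-0.1,0,0,0,0,0,0],[0,0,0,0,0,0,0],[0.2,0,0,0,0,0,0],[0.4,0,0,0,0,0,0],[0.4,0,0,0,0,0,0],[0.4,0,0,0,0,0,0]]'; python3 -m creep '[[0.4,0,0,-20,0,0,0],[0.4,0,0,-50,0,0,0],[0.4,0,0,-90,0,0,0],[0.4,0,0,-130,0,0,0],[0.4,0,0,-160,0,0,0],[0.4,0,0,-160,0,0,0]]'
python3 - <<'E'
from plan import *
im,d=vision.capture("wrist"); save("w3",im)
im,d=vision.capture("side"); s=im; o=vision.cut_out("side","adapter")
C=cloud("side",d)
for q in o[:2]:
    P=C[q["region"]&(d>0)]; print(q["conf"],q["uv"],np.round([*P.mean(0),*np.percentile(P[:,2],[3,50,97])],3))
cv2.imwrite("pics/s3.png",cv2.cvtColor(cv2.resize(s[150:320,90:290],None,fx=3,fy=3),cv2.COLOR_RGB2BGR))
E
```

```text
time_s: 8.43
tcp_pos: [0.6273, 0.1586, 0.1815]
ee_rot: [[-0.167, -0.981, 0.096], [-0.866, 0.192, 0.461], [-0.471, -0.006, -0.882]]
wrist_force: [-1.9, -1.6, 4.3]
gripper_width: 0.387
gripper_force: 29.7
time_s: 8.93
tcp_pos: [0.6272, 0.1586, 0.1802]
ee_rot: [[-0.168, -0.981, 0.095], [-0.867, 0.193, 0.46], [-0.47, -0.005, -0.883]]
wrist_force: [-0.3, 0.5, 0.4]
gripper_width: 0.673
gripper_force: 0.0
time_s: 9.43
tcp_pos: [0.6131, 0.0827, 0.3293]
ee_rot: [[-0.163, -0.981, 0.108], [-0.866, 0.194, 0.461], [-0.473, -0.018, -0.881]]
wrist_force: [-0.2, -0.5, 0.3]
gripper_width: 0.698
gripper_force: 0.0
0.63 [159.2, 255.8] [0.64 0.24 0.04 0.01 0.04 0.05]
```

View pics/s3.png

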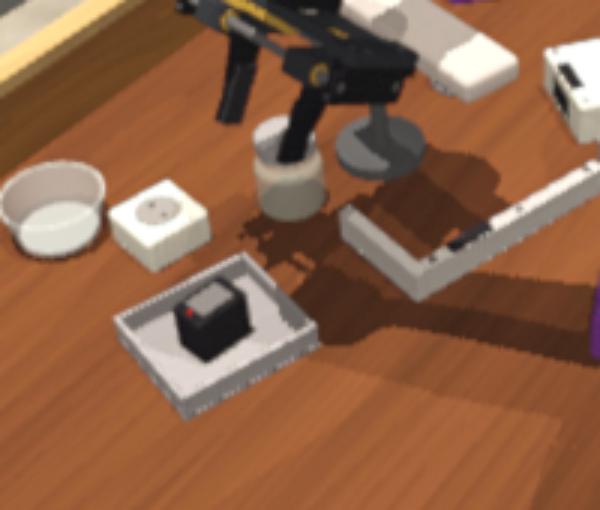

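The adapter stands upright in the tray at crop (213,320). Next I close the fingers and go to the unit's open side.

```bash
python3 - <<'E'
from plan import *
print(tobay(np.array([.5248,-.2053,0])))
go(B(-86,-170,225),hand(YAW,0),.182)
E
```

```text
[-78.86 -77.67   0.  ]
shift [ 241.88  -62.12 -225.43] turn [ 1.4  28.07  6.79] | rows 8.067748968642364
```

```bash
python3 -m creep '[[-1,-19,0,-35,0,0,0],[-1,-38,-1,-70,0,0,0],[-1,-45,-1,-85,0,7,1.7],[-1,-45,-1,-85,0,14,3.4],[-1,-45,-1,-85,1,21,5],[-1,-45,-1,-85,1.4,28,6.8],[-1,-45,-1,-85,1.4,28,6.8]]'; python3 - <<'E'
from plan import *
go(B(-86,-170,240),hand(YAW,0),.182)
E
```

```text
time_s: 10.17
tcp_pos: [0.6122, 0.0863, 0.4145]
ee_rot: [[-0.306, -0.952, -0.006], [-0.952, 0.306, -0.005], [0.007, 0.004, -1.0]]
wrist_force: [-0.3, -0.0, -1.4]
gripper_width: 0.25
gripper_force: 0.0
shift [311.89 -98.28  -5.84] turn [ 0.25 -0.39  0.19] | rows 7.8431539143291635
```

```bash
python3 -m creep '[[-1,312,-98,-6,0,0,0],[-1,312,-98,-6,0,0,0],[-1,312,-98,-6,0,0,0],[-1,312,-98,-6,0,0,0],[-1,312,-98,-6,0,0,0],[-1,312,-98,-6,0,0,0],[-1,312,-98,-6,0,0,0],[-1,312,-98,-6,0,0,0]]'; python3 - <<'E'
from plan import *
go(B(-86,-170,15),hand(YAW,0),.182)
E
```

```text
time_s: 10.83
tcp_pos: [0.6092, -0.2448, 0.4221]
ee_rot: [[-0.308, -0.951, 0.0], [-0.951, 0.308, 0.004], [-0.004, 0.001, -1.0]]
wrist_force: [0.4, 0.1, 0.7]
gripper_width: 0.005
gripper_force: 0.0
shift [ -3.49  -0.04 225.09] turn [0.05 0.22 0.04] | rows 5.398488972191731
```

```bash
python3 -m creep '[[-1,-3,0,40,0,0,0],[-1,-3,0,80,0,0,0],[-1,-3,0,120,0,0,0],[-1,-3,0,160,0,0,0],[-1,-3,0,195,0,0,0],[-1,-3,0,215,0,0,0],[-1,-3,0,225,0,0,0],[-1,-3,0,225,0,0,0]]'; python3 -m creep '[[-1,0,8,0,0,0,0],[-1,0,16,0,0,0,0],[-1,0,24,0,0,0,0],[-1,0,31,0,0,0,0],[-1,0,38,0,0,0,0],[-1,0,45,0,0,0,0],[-1,0,52,0,0,0,0],[-1,0,52,0,0,0,0]]'
cat > unit.py <<'E'
from plan import *
def unit(n="top",tag=None):
    E=ext(n); im,d=vision.capture(n); C=cloud(n,d,E); i=im.astype(int); b=tobay(C)
    if tag: save(tag,im)
    m=(d>0)&(abs(b[...,2]-45)<6)&(b[...,0]>-170)&(b[...,0]<240)&(b[...,1]<45)&(b[...,1]>-150)&(i.min(-1)>55)&(i.max(-1)-i.min(-1)<60)
    k,l,s,_=cv2.connectedComponentsWithStats(m.astype(np.uint8)); j=1+np.argmax(s[1:,4]); P=b[l==j][:,:2].astype(np.float32)
    c,sz,a=cv2.minAreaRect(P); print(n,"unit bay",np.round(c,1),"size",np.round(sz,1),"angle mod 90",round(a,1),len(P))
    print("tip bay",tobay(pose()[:3,3]+.182*pose()[:3,2]),"F",r.sense()["wrist_force"],"t",r.sense()["time_s"])
E
python3 -c "
from unit import *
unit(tag='t4'); unit('side')"
```

```text
time_s: 11.5
tcp_pos: [0.6095, -0.2393, 0.1948]
ee_rot: [[-0.309, -0.951, -0.005], [-0.951, 0.309, 0.003], [-0.001, 0.006, -1.0]]
wrist_force: [-0.2, 0.1, 0.2]
gripper_width: 0.006
gripper_force: 0.0
time_s: 12.17
tcp_pos: [0.5601, -0.2231, 0.1997]
ee_rot: [[-0.308, -0.951, 0.002], [-0.951, 0.308, 0.0], [-0.001, -0.001, -1.0]]
wrist_force: [0.9, -0.6, 1.8]
gripper_width: 0.008
gripper_force: 0.9
top unit bay [-79.5 -40.8] size [78.  99.4] angle mod 90 69.9 421
tip bay [ -84.85 -117.15   17.39] F [ 1.25 -0.42  0.41] t 12.2167
side unit bay [-82.8 -50.4] size [106.9 101.8] angle mod 90 68.7 716
tip bay [ -84.92 -117.16   17.02] F [1.7  0.06 1.19] t 12.2667
```

```bash
python3 -m creep '[[-1,0,-20,2,0,0,0],[-1,-24,-20,2,0,0,0],[-1,-24,-10,2,0,0,0],[-1,-24,-2,2,0,0,0],[-1,-24,6,2,0,0,0],[-1,-24,14,2,0,0,0],[-1,-24,22,2,0,0,0],[-1,-24,22,2,0,0,0]]'
python3 -c "
from unit import *
unit('side')"
```

```text
time_s: 12.93
tcp_pos: [0.5452, -0.1937, 0.1966]
ee_rot: [[-0.309, -0.951, -0.003], [-0.951, 0.309, 0.001], [-0.0, 0.003, -1.0]]
wrist_force: [-0.9, 0.9, -1.1]
gripper_width: 0.006
gripper_force: 0.0
side unit bay [-91.  -21.4] size [108. 101.] angle mod 90 78.8 670
tip bay [-61.41 -93.94  14.73] F [ 0.17  0.02 -0.48] t 12.9833
```

```bash
python3 -m creep '[[-1,0,-6,-35,0,0,0],[-1,0,-6,-65,0,0,0],[-1,38,14,-65,0,0,0],[-1,76,34,-65,0,0,0],[-1,111,52,-65,0,0,0],[-1,111,52,-40,0,0,0],[-1,111,52,-5,0,0,0],[-1,111,52,0,0,0,0]]'
python3 -c "
from unit import *
unit('side'); unit('top')"
```

```text
time_s: 13.65
tcp_pos: [0.4606, -0.2836, 0.1925]
ee_rot: [[-0.312, -0.95, -0.009], [-0.95, 0.312, 0.004], [-0.001, 0.01, -1.0]]
wrist_force: [-0.9, -0.7, -0.2]
gripper_width: 0.007
gripper_force: 0.0
side unit bay [-90.9 -19.4] size [104.2 101.3] angle mod 90 78.9 778
tip bay [-172.57  -40.11   11.37] F [-0.07  0.21 -0.79] t 13.7
top unit bay [-112.3   14.9] size [56.7 39.5] angle mod 90 2.9 221
tip bay [-172.27  -42.15   13.33] F [ 0.4  -0.72  0.1 ] t 13.75
```

```bash
python3 -m creep '[[-1,-12,0,-1,0,0,0],[-1,-19,0,-1,0,0,0],[-1,-26,0,-1,0,0,0],[-1,-33,0,-1,0,0,0],[-1,-40,0,-1,0,0,0],[-1,-47,0,-1,0,0,0],[-1,-54,0,-1,0,0,0],[-1,-54,0,-1,0,0,0]]'
python3 -c "
from unit import *
unit('side')"
```

```text
time_s: 14.42
tcp_pos: [0.4806, -0.2307, 0.1978]
ee_rot: [[-0.307, -0.952, 0.0], [-0.952, 0.307, 0.001], [-0.001, 0.0, -1.0]]
wrist_force: [-0.5, -1.1, 0.2]
gripper_width: 0.007
gripper_force: 0.0
side unit bay [-46.8  -8.1] size [125.8 101.8] angle mod 90 3.5 844
tip bay [-116.89  -43.09   15.48] F [ 0.44 -0.29 -0.27] t 14.4667
```

```bash
python3 -m creep '[[-1,6,-6,0,0,0,0],[-1,6,-15,0,0,0,0],[-1,-6,-15,0,0,0,0],[-1,-14,-15,0,0,0,0],[-1,-22,-15,0,0,0,0],[-1,-30,-15,0,0,0,0],[-1,-38,-15,0,0,0,0],[-1,-38,-15,0,0,0,0]]'
python3 -c "
from unit import *
unit('side','s5'); unit('top')"
```

```text
time_s: 15.13
tcp_pos: [0.5223, -0.2077, 0.2064]
ee_rot: [[-0.299, -0.953, 0.053], [-0.954, 0.299, -0.018], [0.001, -0.056, -0.998]]
wrist_force: [28.9, -48.3, -5.7]
gripper_width: 0.002
gripper_force: 25.4
side unit bay [-35.8 -16.6] size [116.6 100.2] angle mod 90 23.4 625
tip bay [-82.22 -86.2   24.74] F [ 28.   -47.87  -4.85] t 15.1833
top unit bay [-36.4   2.3] size [70.5 62.6] angle mod 90 23.8 372
tip bay [-82.36 -86.14  24.74] F [ 28.21 -47.1   -5.07] t 15.2333
```

View pics/s5.png

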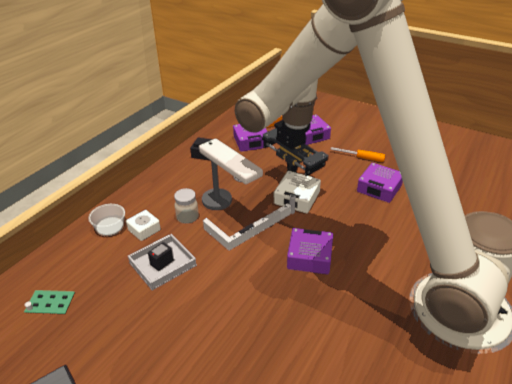

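The side view shows the unit part-turned against the post at (292,200), but the tip has wedged at its rear corner with the post opposite. I'll free it and swing the tail out from the fence side.

```bash
python3 -m creep '[[-1,20,-15,0,0,0,0],[-1,35,-15,-5,0,0,0],[-1,35,-15,-40,0,0,0],[-1,35,0,-70,0,0,0],[-1,35,40,-70,0,0,0],[-1,35,80,-70,0,0,0],[-1,35,117,-70,0,0,0],[-1,35,117,-70,0,0,0]]'
python3 -c "
from unit import *
unit('side'); E=ext('wrist')"
```

```text
time_s: 15.9
tcp_pos: [0.3765, -0.1959, 0.2663]
ee_rot: [[-0.311, -0.95, -0.009], [-0.95, 0.311, 0.004], [-0.001, 0.01, -1.0]]
wrist_force: [-0.3, -0.3, -0.0]
gripper_width: 0.007
gripper_force: 0.0
side unit bay [-38.  -18.7] size [121.5 101.1] angle mod 90 25.0 835
tip bay [-115.13   62.92   85.37] F [0.4 0.  0.2] t 15.95
```

```bash
python3 -m creep '[[-1,-16,0,36,0,0,0],[-1,-16,0,66,0,0,0],[-1,-16,0,70,0,0,0],[-1,-16,-20,70,0,0,0],[-1,-16,-40,70,0,0,0],[-1,-16,-50,70,0,0,0],[-1,-16,-60,70,0,0,0],[-1,-16,-60,70,0,0,0]]'
python3 -c "
from unit import *
unit('side')"
```

```text
time_s: 16.62
tcp_pos: [0.4481, -0.2015, 0.1981]
ee_rot: [[-0.309, -0.951, 0.003], [-0.951, 0.309, -0.0], [-0.001, -0.002, -1.0]]
wrist_force: [0.2, 0.4, 0.8]
gripper_width: 0.005
gripper_force: 0.0
side unit bay [-28.6 -28.7] size [123.9 100. ] angle mod 90 38.7 807
tip bay [-98.81  -2.69  15.98] F [0.16 0.15 0.05] t 16.6667
```

```bash
python3 -m creep '[[-1,0,-7,1,0,0,0],[-1,0,-14,1,0,0,0],[-1,0,-21,1,0,0,0],[-1,0,-28,1,0,0,0],[-1,0,-28,1,0,0,0]]'
python3 -c "
from unit import *
unit('side')"
```

```text
time_s: 17.08
tcp_pos: [0.4746, -0.21, 0.1969]
ee_rot: [[-0.308, -0.951, 0.003], [-0.951, 0.308, -0.0], [-0.001, -0.003, -1.0]]
wrist_force: [0.5, -1.2, 1.6]
gripper_width: 0.009
gripper_force: 0.4
side unit bay [-33.3 -48.3] size [108.  100.3] angle mod 90 54.9 790
tip bay [-98.69 -31.16  14.78] F [-0.63 -0.21  0.4 ] t 17.1333
```

```bash
python3 -m creep '[[-1,11,21,0,0,0,0],[-1,-1,29,0,0,0,0],[-1,-10,23,0,0,0,0],[-1,-17,18,0,0,0,0],[-1,-24,13,0,0,0,0],[-1,-31,8,0,0,0,0],[-1,-36,5,0,0,0,0],[-1,-36,5,0,0,0,0]]'
python3 -c "
from unit import *
unit('side','s6')"
```

```text
time_s: 17.8
tcp_pos: [0.4808, -0.1731, 0.1968]
ee_rot: [[-0.307, -0.952, 0.002], [-0.952, 0.307, 0.0], [-0.001, -0.002, -1.0]]
wrist_force: [-0.2, -1.1, 0.2]
gripper_width: 0.002
gripper_force: 0.2
side unit bay [-10.7 -63.3] size [103.1 100.8] angle mod 90 54.9 784
tip bay [-62.   -25.9   14.68] F [-0.72 -0.59 -0.11] t 17.85
```

```bash
python3 -m creep '[[-1,5,4,-20,0,0,0],[-1,5,4,-60,0,0,0],[-1,0,-20,-70,0,0,0],[-1,-10,-60,-70,0,0,0],[-1,-20,-95,-70,0,0,0],[-1,-28,-124,-70,0,0,0],[-1,-28,-124,-35,0,0,0],[-1,-28,-124,0,0,0,0]]'
python3 -m creep '[[-1,0,0,0,0,0,0],[-1,-6,9,0,0,0,0],[-1,-11,16,0,0,0,0],[-1,-16,23,0,0,0,0],[-1,-20,28,0,0,0,0],[-1,-24,34,0,0,0,0],[-1,-24,34,0,0,0,0]]'
python3 -c "
from unit import *
unit('side')"
```

```text
time_s: 18.52
tcp_pos: [0.6088, -0.1855, 0.1978]
ee_rot: [[-0.308, -0.951, 0.01], [-0.951, 0.308, 0.0], [-0.003, -0.009, -1.0]]
wrist_force: [-1.5, -0.3, -1.0]
gripper_width: 0.004
gripper_force: 0.0
time_s: 19.1
tcp_pos: [0.5824, -0.151, 0.1999]
ee_rot: [[-0.306, -0.952, 0.01], [-0.952, 0.306, -0.0], [-0.003, -0.01, -1.0]]
wrist_force: [4.2, -1.1, 2.0]
gripper_width: 0.004
gripper_force: 1.9
side unit bay [  0.2 -42.3] size [118.8 100.5] angle mod 90 63.8 794
tip bay [  -9.23 -117.35   17.77] F [ 4.47 -1.06  2.96] t 19.15
```

```bash
python3 -m creep '[[-1,4,-8,1,0,0,0],[-1,-6,-18,1,0,0,0],[-1,-20,-18,1,0,0,0],[-1,-20,-10,1,0,0,0],[-1,-20,-4,1,0,0,0],[-1,-20,2,1,0,0,0],[-1,-20,2,1,0,0,0]]'
python3 -c "
from unit import *
unit('side')"
```

```text
time_s: 19.73
tcp_pos: [0.593, -0.1317, 0.2007]
ee_rot: [[-0.304, -0.952, 0.032], [-0.953, 0.305, -0.001], [-0.008, -0.031, -0.999]]
wrist_force: [19.7, -2.3, -0.3]
gripper_width: 0.007
gripper_force: 8.4
side unit bay [ -1.5 -45.9] size [126.5 102.4] angle mod 90 67.0 758
tip bay [  13.64 -125.37   18.71] F [19.89 -3.43 -0.69] t 19.7833
```

```bash
python3 -m creep '[[-1,0,-14,0,0,0,0],[-1,0,-14,-35,0,0,0],[-1,10,-10,-72,0,0,0],[-1,45,10,-72,0,0,0],[-1,80,35,-72,0,0,0],[-1,107,53,-72,0,0,0],[-1,110,53,-40,0,0,0],[-1,110,53,0,0,0,0]]'
python3 -m creep '[[-1,0,0,0,0,0,0],[-1,-10,0,0,0,0,0],[-1,-18,0,0,0,0,0],[-1,-26,0,0,0,0,0],[-1,-34,0,0,0,0,0],[-1,-42,0,0,0,0,0],[-1,-42,0,0,0,0,0]]'
python3 -c "
from unit import *
unit('side')"
```

```text
time_s: 20.45
tcp_pos: [0.4994, -0.2218, 0.1983]
ee_rot: [[-0.311, -0.951, 0.007], [-0.951, 0.311, -0.0], [-0.002, -0.007, -1.0]]
wrist_force: [-0.0, 0.1, 0.1]
gripper_width: 0.005
gripper_force: 0.0
time_s: 21.03
tcp_pos: [0.5147, -0.1791, 0.197]
ee_rot: [[-0.306, -0.952, 0.003], [-0.952, 0.306, 0.0], [-0.001, -0.003, -1.0]]
wrist_force: [0.9, -0.5, -0.6]
gripper_width: 0.004
gripper_force: 0.0
side unit bay [ 13.  -41.7] size [117.5 101. ] angle mod 90 75.7 848
tip bay [-57.42 -60.16  14.69] F [ 0.07 -0.26  0.37] t 21.0833
```

```bash
python3 -m creep '[[-1,5,-12,0,0,0,0],[-1,-8,-12,0,0,0,0],[-1,-16,-12,0,0,0,0],[-1,-24,-12,0,0,0,0],[-1,-32,-12,0,0,0,0],[-1,-38,-12,0,0,0,0],[-1,-38,-12,0,0,0,0]]'
python3 -c "
from unit import *
unit('side','s7');unit('top')"
```

```text
time_s: 21.67
tcp_pos: [0.5371, -0.1471, 0.1958]
ee_rot: [[-0.307, -0.952, 0.001], [-0.952, 0.307, 0.001], [-0.001, -0.0, -1.0]]
wrist_force: [-0.6, -0.2, -0.2]
gripper_width: 0.004
gripper_force: 0.0
side unit bay [ 43.1 -43. ] size [118.6 105.6] angle mod 90 84.1 896
tip bay [-19.95 -71.1   13.63] F [-0.02 -0.65  0.57] t 21.7167
top unit bay [44.2 -5. ] size [76.8 25.6] angle mod 90 18.9 149
tip bay [-20.32 -70.98  13.54] F [ 0.14 -0.25 -0.06] t 21.7667
```

```bash
python3 -m creep '[[-1,15,0,0,0,0,0],[-1,30,0,0,0,0,0],[-1,30,0,0,0,0,0]]'; python3 - <<'E'
from plan import *
go(B(-32,-60,21),hand(YAW,30),.182)
E
```

```text
time_s: 22.02
tcp_pos: [0.5265, -0.1782, 0.1953]
ee_rot: [[-0.311, -0.95, -0.001], [-0.95, 0.311, 0.001], [-0.001, 0.002, -1.0]]
wrist_force: [-0.0, -0.2, 0.4]
gripper_width: 0.007
gripper_force: 0.0
shift [70.46 10.73 16.71] turn [  0.06 -29.97  -0.14] | rows 4.1858069368664
```

```bash
python3 -m creep '[[-1,17,3,0,0,-7,0],[-1,34,6,3,0,-14,0],[-1,51,9,8,0,-21,0],[-1,68,11,15,0,-28,0],[-1,70,11,17,0,-30,0],[-1,70,11,17,0,-30,0]]'; python3 - <<'E'
from unit import *
unit("side")
R=hand(YAW,30)
go(B(20,-60,21),R,.182); go(B(100,-55,21),R,.182)
E
```

```text
time_s: 22.52
tcp_pos: [0.495, -0.2422, 0.1779]
ee_rot: [[-0.272, -0.95, 0.157], [-0.821, 0.314, 0.477], [-0.502, 0.001, -0.865]]
wrist_force: [0.0, -1.0, -0.1]
gripper_width: 0.008
gripper_force: 0.0
side unit bay [ 42.4 -38.8] size [101.7 118.5] angle mod 90 0.5 902
tip bay [-31.16 -60.66  20.54] F [-0.39 -1.1   0.31] t 22.5667
shift [-44.53   0.7   25.18] turn [-0.03 -0.   -0.16] | rows 1.2268430822310137
shift [-113.8     5.93   65.18] turn [-0.03 -0.   -0.16] | rows 3.1480315248882897
```

```bash
python3 -m creep '[[-1,-9,1,5,0,0,0],[-1,-18,1,10,0,0,0],[-1,-26,1,15,0,0,0],[-1,-34,1,19.5,0,0,0],[-1,-42,1,24,0,0,0],[-1,-50,1,29,0,0,0],[-1,-50,1,29,0,0,0]]'; python3 - <<'E'
from unit import *
unit("side","s8")
E
```

```text
time_s: 23.15
tcp_pos: [0.5131, -0.1823, 0.1788]
ee_rot: [[-0.265, -0.952, 0.154], [-0.824, 0.306, 0.477], [-0.502, 0.0, -0.865]]
wrist_force: [0.4, 0.1, 0.4]
gripper_width: 0.006
gripper_force: 0.0
side unit bay [ 91.3 -48.1] size [102.5 104.4] angle mod 90 1.1 941
tip bay [ 29.73 -59.24  21.29] F [-0.08 -0.44  0.31] t 23.2
```

```bash
python3 - <<'E'
import cv2
a=cv2.imread("pics/s8.png")[120:280,130:350]; cv2.imwrite("pics/s8c.png",cv2.resize(a,None,fx=3,fy=3))
E
```

```text
(no output)
```

View pics/s8c.png

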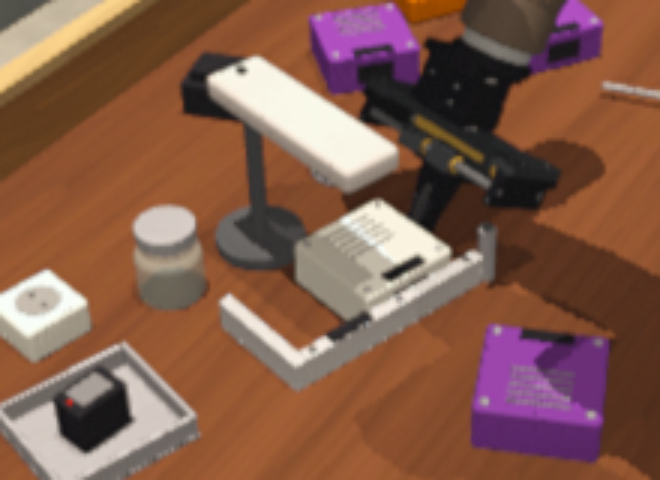

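The crop shows the unit square against the fence, with its socket lip (405,268) towards it. The hand leans clear of the lamp bar.

```bash
python3 -m creep '[[-1,-9,1,5,0,0,0],[-1,-18,2,10,0,0,0],[-1,-26,3,15,0,0,0],[-1,-34,4,20,0,0,0],[-1,-42,5,24,0,0,0],[-1,-50,6,29,0,0,0],[-1,-55,7,32,0,0,0],[-1,-55,7,32,0,0,0]]'; python3 -c '
from unit import *
unit("side")'
```

```text
time_s: 23.87
tcp_pos: [0.5253, -0.1203, 0.1783]
ee_rot: [[-0.266, -0.952, 0.153], [-0.823, 0.307, 0.478], [-0.502, 0.002, -0.865]]
wrist_force: [-0.8, -0.1, 0.0]
gripper_width: 0.002
gripper_force: 0.0
side unit bay [152.4 -46.5] size [104.4 102.5] angle mod 90 89.4 1019
tip bay [ 92.97 -51.08  20.73] F [ 0.06  0.19 -0.51] t 23.9167
```

```bash
python3 -m creep '[[-1,-4,1,2,0,0,0],[-1,-7,1,4,0,0,0],[-1,-10,1,6,0,0,0],[-1,-12,1,7,0,0,0],[-1,-12,1,7,0,0,0]]'; python3 -m creep '[[-1,-2,0,1,0,0,0],[-1,-4,0,2,0,0,0],[-1,-4,0,2,0,0,0]]'; python3 -c '
from unit import *
unit("side")'
```

```text
time_s: 24.33
tcp_pos: [0.5285, -0.1085, 0.1782]
ee_rot: [[-0.267, -0.951, 0.153], [-0.824, 0.308, 0.476], [-0.5, 0.001, -0.866]]
wrist_force: [-1.0, -2.3, -0.1]
gripper_width: 0.007
gripper_force: 1.4
time_s: 24.58
tcp_pos: [0.529, -0.107, 0.1786]
ee_rot: [[-0.267, -0.952, 0.152], [-0.826, 0.307, 0.472], [-0.496, -0.0, -0.868]]
wrist_force: [-6.9, -12.6, 3.4]
gripper_width: 0.003
gripper_force: 7.2
side unit bay [163.1 -46.3] size [104.  102.3] angle mod 90 89.9 1037
tip bay [106.17 -51.09  20.6 ] F [ -5.79 -12.63   4.62] t 24.6333
```

```bash
python3 -m creep '[[-1,4,0,-2,0,0,0],[-1,22,0,-12,0,0,0],[-1,50,0,-35,0,0,0],[-1,60,0,-75,0,0,0],[-1,60,0,-115,0,0,0],[-1,60,0,-155,0,0,0],[-1,60,0,-155,0,0,0]]'; python3 - <<'E'
from unit import *
for n in ["side","wrist"]:
    E=ext(n); im,d=vision.capture(n); b=tobay(cloud(n,d,E)); save("f_"+n,im)
    m=(d>0)&(abs(b[...,2]-45)<5)&(b[...,0]>90)&(b[...,0]<225)&(b[...,1]<15)&(b[...,1]>-125)
    k,l,s,_=cv2.connectedComponentsWithStats(m.astype(np.uint8)); j=1+np.argmax(s[1:,4]); P=b[l==j]
    print(n,len(P),np.percentile(P[:,0],[1,99]),np.percentile(P[:,1],[1,99]),cv2.minAreaRect(P[:,:2].astype(np.float32)))
    f=(d>0)&(abs(b[...,2]-30)<3)&(b[...,0]>25)&(b[...,0]<205)&(abs(b[...,1]-6)<15); Q=b[f]; print("fence y",len(Q),np.percentile(Q[:,1],[2,50,98]))
    f=(d>0)&(abs(b[...,2]-30)<3)&(b[...,1]<-55)&(b[...,1]>-90)&(abs(b[...,0]-221)<15); Q=b[f]; 
    if len(Q): print("stop x",len(Q),np.percentile(Q[:,0],[2,50,98]))
a=cv2.imread("pics/f_side.png")[140:270,150:310]; cv2.imwrite("pics/f_sidec.png",cv2.resize(a,None,fx=4,fy=4,interpolation=cv2.INTER_CUBIC))
E
```

```text
time_s: 25.22
tcp_pos: [0.4911, -0.2308, 0.2899]
ee_rot: [[-0.262, -0.95, 0.166], [-0.826, 0.31, 0.47], [-0.499, -0.014, -0.867]]
wrist_force: [1.1, 0.3, -0.6]
gripper_width: 0.006
gripper_force: 0.0
side 1038 [115.47 213.54] [-94.83   3.34] ((163.48878479003906, -46.6024169921875), (103.91780853271484, 102.27542114257812), 1.348456621170044)
fence y 231 [ 0.52 10.52 16.06]
stop x 48 [212.25 219.06 225.46]Traceback (most recent call last):
  File "<stdin>", line 5, in <module>
    return _wrapfunc(a, 'argmax', axis=axis, out=out, **kwds)
    return bound(*args, **kwds)
ValueError: attempt to get argmax of an empty sequence
```

View pics/f_wrist.png

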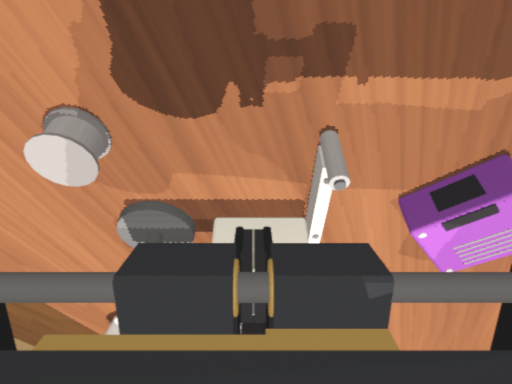

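The wrist view shows the unit's rear edge (213–307, 219) square in the bay, with its corner at the fence (310,230). One last numeric squareness and adapter check.

```bash
python3 - <<'E'
from unit import *
n="side"; im,d=vision.capture(n); b=tobay(cloud(n,d))
m=(d>0)&(abs(b[...,2]-46)<4)&(b[...,0]>100)&(b[...,0]<225)&(b[...,1]<15)&(b[...,1]>-115); P=b[m]
def edge(k,sgn,lo,hi,P):
    o=1-k; pts=[]
    for a in np.arange(lo,hi,4):
        q=P[(P[:,o]>=a)&(P[:,o]<a+4)][:,k]
        if len(q)>2: pts.append((a+2,q.max() if sgn>0 else q.min()))
    pts=np.array(pts); s,c=np.polyfit(*pts.T,1); return round(np.degrees(np.arctan(s)),2),round(s*pts[:,0].mean()+c,1)
print("fence-side",edge(1,1,122,208,P),"stop-side",edge(0,1,-88,-4,P),"open side",edge(1,-1,160,208,P))
F=b[(d>0)&(b[...,2]>26)&(b[...,2]<34)&(b[...,0]>25)&(b[...,0]<110)&(abs(b[...,1]-8)<14)]
print("fence outer",edge(1,1,28,108,F))
S=b[(d>0)&(b[...,2]>26)&(b[...,2]<34)&(b[...,1]<-20)&(b[...,1]>-90)&(abs(b[...,0]-221)<14)]; print("stop outer",edge(0,1,-88,-20,S))
q=vision.cut_out(n,"adapter")[0]; A=cloud(n,d)[q["region"]&(d>0)]; T=A[A[:,2]>.043]; print(q["conf"],T.mean(0).round(3),np.percentile(A[:,2],97).round(4))
a=im[140:270,150:310]; save("fin",cv2.resize(a,None,fx=4,fy=4,interpolation=cv2.INTER_CUBIC))
E
```

```text
fence-side (np.float64(0.11), np.float64(2.9)) stop-side (np.float64(-0.36), np.float64(212.9)) open side (np.float64(-2.79), np.float64(-94.2))
fence outer (np.float64(0.28), np.float64(15.0))
stop outer (np.float64(-1.27), np.float64(225.5))
0.56 [0.64 0.23 0.05] 0.052
```

View pics/fin.png

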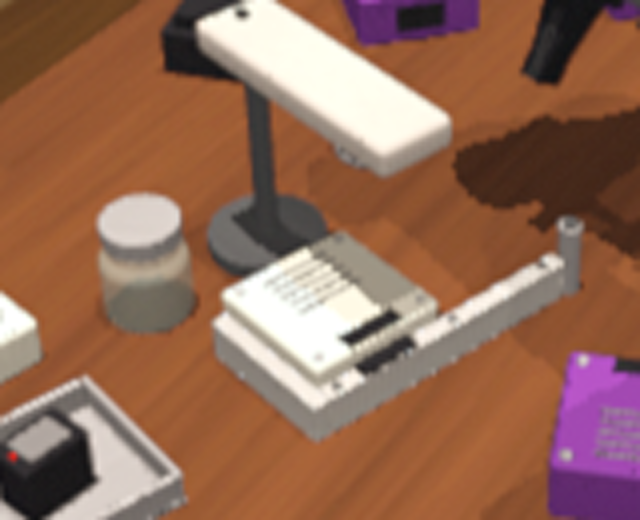

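The unit sits flush in the corner, with its lip (370,328) beside the black strip (385,355), and the adapter is upright in the tray. Corrected for camera bias, the fence gap is about 0 mm and the end-stop gap about 0.6 mm.

```bash
python3 -c "
from station import r
print(r.finish_job())"
```

```text
the job is handed in; nothing more can be done
None
```

The job is handed in: by camera, the adapter stands upright in the tray and the unit sits square and flush in the bay's inner corner, socket side to the fence; no judging result came back.

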